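# Shut and lock the access cover of a leaning drain branch

## Task

Close up the orange drain branch on the bench: first swing its grey cover shut so that it lies flat on the mouth, then turn the black lock collar clockwise by its green lug until the lug is in line with the white mark, neither short of it nor past it, and leave it there. Do not disturb the other things on the bench.

Things in the scene. Friction and masses are not known exactly. Their poses are not given: they have to be found in the camera images.
- mouth (a point): Fixed centre of the rim of an orange drain tee's branch, a 100 mm pipe leaning 29 degrees from upright, roughly towards the robot (the tee's run, 440 mm long, lies across the bench in saddles). z: along the branch's axis, out of the mouth; y: level, along the run; x: up and away from the robot, towards the cover's hinge. Heights below are along this z from here.
- cover (a joint): Angle of the hinged cover, rad: 0 = shut, flat on the mouth (hard stop); grows as it opens, to 1.9. It starts standing open at 1.2 to 1.5. Stiff hinge: it stays where it is left; about 2 N at the tab closes it.
- cover_hinge (a point): Point on the cover's hinge axis, 62 mm from mouth along its +x, at height 0. The hinge axis is mouth's y. (This point's axes turn with the cover.)
- cover_tab (a point): Point on the outer face of the cover's tab, 125 mm from the hinge axis. The cover: a grey disc 106 mm across, 12 mm thick, with a flat tab 26 mm wide at its free edge, ending 136 mm from the hinge. z: out of the outer face, which faces out of the mouth when shut (height 12 mm), away from the robot when open; x: towards the hinge.
- collar (a joint): Angle of the black lock collar (140 mm across, captive round the branch below its rim) about mouth's z, rad: 0 = lug in line with the white mark = locked; positive = unlocked, lug anticlockwise of the mark looking down on the mouth. Starts at 0.65 to 1.1. No stop or click at the mark; it turns on to -0.4. Stiff: stays where it is left, about 4 N at the lug turns it.
- lug (a point): Middle of the free part of the collar's green lug, the grip for turning it: an upright fin 18 mm thick and 30 mm long radially, leaning with the branch. Origin 83 mm from the branch's axis at height 15 mm; the fin's top is at height 35 mm, the collar's top face at -19 mm. x: radially outward; y: across the fin's thickness; z: along the branch's axis.
- mark (a point): Outer end of the white mark, a fixed bar 16 mm wide that sticks out radially from the orange flange under the collar, below the lug's path: 125 mm from the branch's axis at height -46 mm, in the direction 1.30 rad from mouth's +x towards its +y. Axes as mouth's.
- coupling_c (a point): Bystander: loose terracotta pipe coupling, a ring 110 mm across and 60 mm tall, standing on its end. Origin at its middle.
- can_c (a point): Bystander: loose tin with a blue label, 84 mm across, 120 mm tall. Origin at its middle.
- reducer_c (a point): Bystander: loose grey pipe reducer, 90 mm across, 90 mm tall. Origin at its middle.
- wrench_c (a point): Bystander: loose steel wrench lying flat, 200 mm long. Origin at its middle.
- carton_c (a point): Bystander: loose cardboard carton 120 x 150 x 80 mm. Origin at its middle.
- elbow_c (a point): Bystander: loose grey 90-degree pipe elbow lying flat, 60 mm thick, legs about 95 mm. Origin at its middle (the elbow's: at its bend).

How it is judged:
On the way, in this order (a step that is already met when the one before it is completed fails the run):
1. the cover is swung shut, flat on the mouth (value of joint cover below 0.06 rad), for 0.2 s.
2. with the cover shut, the collar's lug is turned to the white mark (value of joint collar between -0.1 and 0.1 rad and value of joint cover below 0.06 rad), for 0.3 s.
At the end, for the whole second after the job is handed in: The cover is shut to within 0.06 rad, the collar stands within 0.1 rad (8 mm at the lug) of its locked mark and is at rest, and every loose bystander is within 30 mm of where it started (all of step 2 and velocity of joint collar between -0.05 and 0.05 rad/s and distance of each of coupling_c, can_c, reducer_c, wrench_c, carton_c, elbow_c from where it was at the start of the episode below 0.03 m); the robot touches nothing.
It fails at once if one of the loose bystanders is moved by more than 30 mm (distance of any of coupling_c, can_c, reducer_c, wrench_c, carton_c, elbow_c from where it was at the start of the episode above 0.03 m).
It also fails if it takes over 53 s, if anything falls off the work surface, if the arm or the gripper's body presses on something with over 40 N, if the wrist force passes 120 N, or if a joint passes its speed limit or range.

## Robot

A 6-joint arm with a two-finger parallel gripper is mounted at the origin on the work surface. World frame = base frame: x ahead of the robot, y to its left, z up, the work surface at z = 0. Lengths are in m, angles in rad, forces in N, time in s.
With the tool pointing down it reaches from about 0.3 to 0.875 m from the base axis. Payload 6.4 kg.
Tool frame: the origin (TCP) lies on the centre line of the jaws, within the pads' length; the fingertips stand 25 mm ahead of it and the grasp point (between the pads) lies 6 mm ahead of it; z points along the fingers, y is the line along which they close (so a half turn about z gives the same grasp; the last joint's range is limited). The gripper opens to 85 mm and grips with 20 to 120 N. Pads are 22 mm wide; open, the fingers measure 114 mm over their backs; the gripper's body (76 mm by 85 mm) begins 54 mm behind the grasp point. The pads swing forward as they close: fully open they stand 13 mm farther back than shut.
Start: joints at [-1.495, 0.181, 1.607, -0, 1.354, -0.206], TCP at [0.16, -0.552, 0.256] pointing down, gripper open.
Joint ranges: [-2.99, 2.99], [-0.89, 2.07], [0.3, 2.58], [-1.14, 4.28], [0, 2.63], [-3.12, 3.12]. Speed limits (rad/s): [2.57, 2.57, 3.01, 3.14, 3.14, 3.14].

## Interface

Orientations are given as a unit quaternion [w, x, y, z].
In Python, from bench import get_obs, camera, hand_in, spot_in gives the robot as it stands.
- The arm moves only by the shell command python3 -m jog 'ROWS'. ROWS is JSON, one flat list of numbers, 7 for each row, row after row: the shift along the tool's x, y, z in m, then the turn, a rotation vector about the tool's x, y, z in rad, then the closure, from 0 (fully open) to 1 (shut). A call has 1 to 20 rows; each row is the pose to reach, as a shift and turn from the pose commanded when the call began, along the tool's axes at that moment; what a row does not reach only later rows make up. A row lasts 1/8 s, in which the tool goes at most 62.5 mm and 10.7 degrees, less where a joint would pass 70% of its speed; a pose out of reach is approached as far as the arm can. A call with a gripper value outside its range is refused whole. The fingers move at their own pace and stop on an object; the grip force is fixed at half the most. Time passes only in rows, so rows that repeat a pose let the fingers close. It gives the time, the measured TCP pose, the force, the opening and the grip force at its end, in the units of the state.
- get_obs(): the state, without advancing time (a new reading comes with each control period).
- camera(name): name is "side" or "top" or "wrist"; returns a dict with "frame" (384x512x3 uint8, red, green, blue), "mtx" (3x3 intrinsics, pixels), "distortion" ([k1, k2, p1, p2, k3] as OpenCV has them; the pictures are not rectified), "extrinsics" (4x4, takes a point from camera to world coordinates). Camera axes: x right, y up, looking along -z (the intrinsics and any distortion apply to the point x, -y, -z); pixel columns grow to the right and rows downward; lengths in m; the calibration is good to about 2 mm. A picture is of the moment at which its call begins. There is no depth.
- hand_in(): hands the job in; it is judged then, once.
Trained networks look in a picture, given as the dict that the camera call returned (one of the last four; its "shot" number tells which), for a name from the list of things; names that differ only in an ending like _2 or _b are one class to them, and where a whole thing is asked for, a point or a joint stands for the part that bears it (a point fixed in the world has none). Each returns a list of dicts, best first, with "confidence" (0 to 1); they miss things now and then, are a little off and sometimes report something else, mostly with a low value. They report only what shows in the picture. A call takes as long as a camera call.
- spot_in(picture, name): "xyz" ([x, y, z] in m, in world coordinates, good to about 4 mm: the middle of the surface that is visible of it).
The state is a dict: "time_s": time; "q": joint angles; "dq": joint speeds; "joint_efforts": joint torques, N m; "eef_pos": TCP position; "eef_rot": TCP orientation; "wrist_force": force on the tool from outside, world axes, zero at the start; "torque": the same for the moment, N m; "opening": opening from 0.0 (shut) to 1.0 (fully open); "grasp_force": force on a finger pad.
Only numpy, scipy, OpenCV 4.12 (cv2) and the standard library are available. Lean on these libraries where they do the work, as an engineer would, in place of code of your own. Each camera call takes 0.05 s, during which the arm holds its last target. There are 200 camera calls.

## Working session

There is one attempt and no reset: what is moved stays moved. The work goes in short steps, Python scripts to look and compute and a shell command to move; the robot and the scene stay as the last step left them, time stands still between calls to the robot, and variables do not carry over. Pictures are saved under pics/ and viewed, at most 10 in all, crops included, and the job is handed in when it is done.

```bash
ls; mkdir -p pics; cat > h.py <<'E'
import numpy as np,cv2
from bench import get_obs,camera,spot_in
from scipy.spatial.transform import Rotation as R
np.set_printoptions(precision=4,suppress=True)
def rot(o=None):
    q=(o or get_obs())["eef_rot"]; return R.from_quat([q[1],q[2],q[3],q[0]])
def proj(c,P):
    P=np.atleast_2d(P); E=np.array(c["extrinsics"]); p=(P-E[:3,3])@E[:3,:3]
    p=p*[1,-1,-1]
    return cv2.projectPoints(p.reshape(-1,1,3),np.zeros(3),np.zeros(3),np.array(c["mtx"]),np.array(c["distortion"]))[0].reshape(-1,2)
def save(c,n): cv2.imwrite("pics/"+n,c["frame"][:,:,::-1])
E
python3 - <<'E'
from h import *
o=get_obs();print(o["eef_pos"],o["eef_rot"],o["time_s"])
cs=[camera(n) for n in("side","top")]
for c,n in zip(cs,("side","top")):
    print(n,np.array(c["extrinsics"])[:3])
    for t in["mouth","cover","cover_hinge","cover_tab","collar","lug","mark","coupling_c","can_c","reducer_c","wrench_c","carton_c","elbow_c"]:
        try:
            r=spot_in(c,t);print(t,[(np.round(a["xyz"],3).tolist(),round(a["confidence"],2)) for a in r[:2]])
        except Exception as e: print(t,e)
im=np.vstack([c["frame"] for c in cs]);cv2.imwrite("pics/a.png",cv2.resize(im[:,:,::-1],(400,600)) )
save(cs[0],"side0.png");save(cs[1],"top0.png")
E
```

```text
pics
[ 0.1599 -0.5518  0.2554] [-0.0009  0.9901  0.1405  0.0001] 0.0
side [[-0.7596  0.4742 -0.4451 -0.0435]
 [-0.6502 -0.5374  0.5371  0.7027]
 [ 0.0155  0.6974  0.7165  1.1178]]
mouth [([0.67, -0.041, 0.17], 0.64)]
cover [([0.631, -0.021, 0.16], 0.57), ([0.656, -0.05, 0.284], 0.55)]
cover_hinge [([0.657, -0.054, 0.28], 0.53)]
cover_tab [([0.653, -0.051, 0.283], 0.6)]
collar [([0.64, -0.019, 0.164], 0.85)]
lug [([0.635, -0.02, 0.16], 0.77)]
mark [([0.668, -0.042, 0.17], 0.56)]
coupling_c [([0.578, -0.315, 0.091], 0.24)]
can_c [([0.579, -0.317, 0.089], 0.95)]
reducer_c [([0.487, 0.212, 0.047], 0.56)]
wrench_c [([0.367, 0.15, 0.003], 0.7), ([0.521, -0.195, 0.037], 0.51)]
carton_c [([0.45, 0.456, 0.079], 0.9), ([0.488, 0.212, 0.049], 0.3)]
elbow_c []
top [[-0.004   0.9887 -0.1496  0.3387]
 [-1.     -0.0028  0.0086  0.0061]
 [ 0.0081  0.1496  0.9887  1.6802]]
mouth [([0.659, -0.061, 0.18], 0.74)]
cover [([0.671, -0.065, 0.274], 0.66), ([0.498, 0.184, 0.046], 0.54)]
cover_hinge [([0.671, -0.067, 0.273], 0.87)]
cover_tab [([0.673, -0.066, 0.274], 0.72)]
collar [([0.634, -0.03, 0.162], 0.74)]
lug [([0.635, -0.028, 0.162], 0.55)]
mark [([0.659, -0.06, 0.183], 0.39)]
coupling_c [([0.525, -0.201, 0.06], 0.61), ([0.463, 0.437, 0.08], 0.2)]
can_c [([0.586, -0.33, 0.122], 0.61), ([0.524, -0.199, 0.06], 0.3)]
reducer_c [([0.499, 0.182, 0.047], 0.51)]
wrench_c [([0.377, 0.145, 0.003], 0.63), ([0.661, -0.06, 0.178], 0.6)]
carton_c [([0.462, 0.436, 0.083], 0.78), ([0.634, -0.029, 0.164], 0.45)]
elbow_c [([0.455, -0.456, 0.062], 0.58)]
```

```bash
python3 - <<'E'
import cv2
for n,b in(("side0",(100,20)),("top0",(0,0))):
    im=cv2.imread(f"pics/{n}.png");cv2.imwrite(f"pics/{n}b.png",cv2.resize(im,(768,576)))
E
```

```text
(no output)
```

View pics/side0b.png

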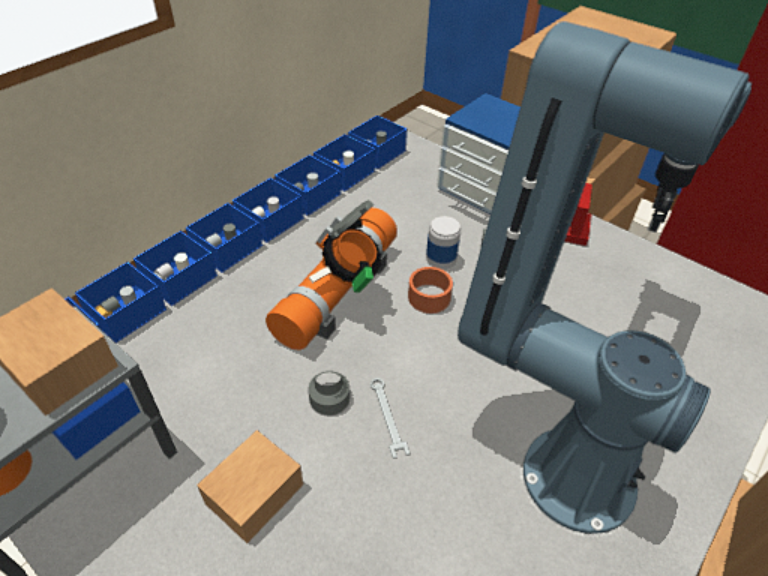

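View pics/top0b.png

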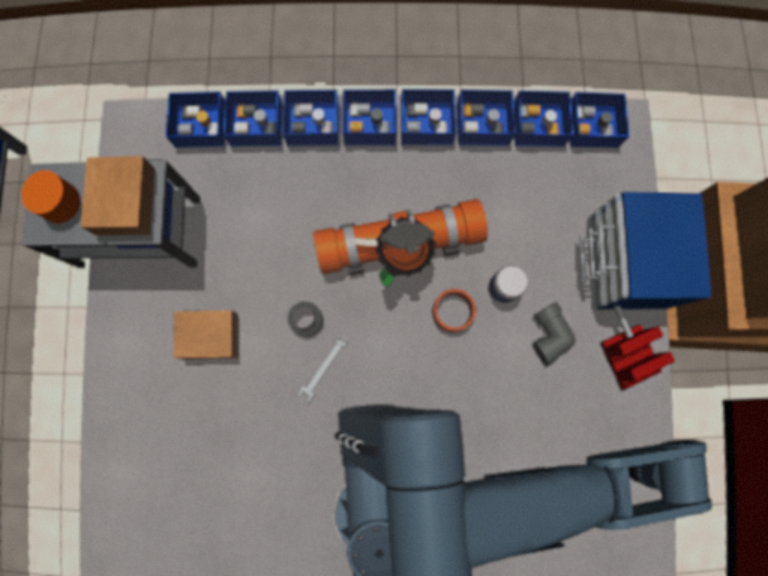

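The side view shows the orange tee near (345,265), its cover standing open behind the mouth, and the green lug at (362,278). In the top view the lug is at (388,280), the white mark at (365,243) and the mouth at (405,248). The coupling ring at (455,310) is close to it. I'll zoom in to get the precise pose.

```bash
python3 - <<'E'
import cv2,numpy as np
a=cv2.imread("pics/side0.png")[125:240,170:275];b=cv2.imread("pics/top0.png")[125:205,200:335]
A=cv2.resize(a,None,fx=5,fy=5)[:575];B=cv2.resize(b,None,fx=5,fy=5)
cv2.imwrite("pics/sc.png",A);cv2.imwrite("pics/tc.png",B)
for n in("side0","top0"):
    im=cv2.imread(f"pics/{n}.png").astype(int);m=((im[:,:,1]>im[:,:,0]+40)&(im[:,:,1]>im[:,:,2]+40))
    m[:100]=0;ys,xs=np.nonzero(m);print(n,len(xs),xs.mean(),ys.mean(),xs.min(),xs.max(),ys.min(),ys.max())
E
```

```text
side0 110 241.4 184.55454545454546 235 248 178 193
top0 32 258.25 186.0 255 261 183 189
```

View pics/sc.png

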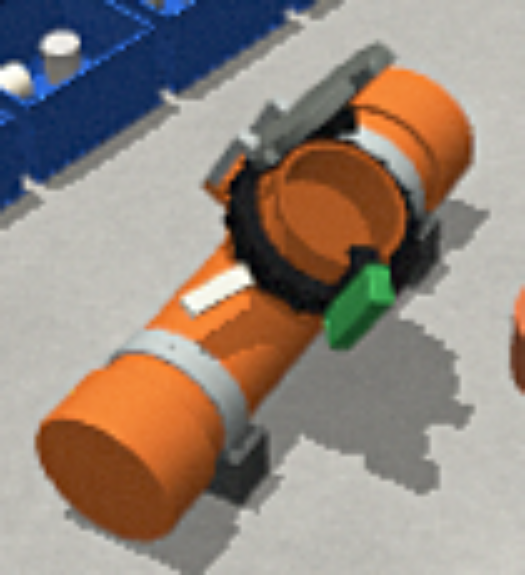

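View pics/tc.png

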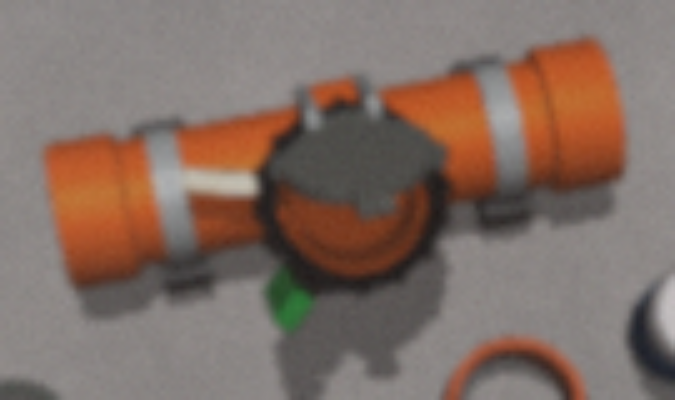

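The side crop shows the rim, with extremes at x≈275 and 408 and its top at y≈140, the mark's end at (190,305) and the fin from 330 to 393. The top crop shows the mark's end at (185,182), the rim from 270 to 435 and the run sloping by about 0.18 rad. I'll fit the model to these.

```bash
cat > model.py <<'E'
from h import *
from scipy.optimize import least_squares
L=np.radians(29)
def Rm(psi):
    c,s=np.cos(psi),np.sin(psi);z=np.array([-np.sin(L)*c,-np.sin(L)*s,np.cos(L)]);x=np.array([np.cos(L)*c,np.cos(L)*s,np.sin(L)])
    return np.c_[x,np.cross(z,x),z]
th=np.linspace(0,2*np.pi,60)
rim=np.c_[.05*np.cos(th),.05*np.sin(th),0*th]
mark=np.array([[.125*np.cos(1.3),.125*np.sin(1.3),-.046]])
def lugbox(c):
    a=1.3+c;e=np.array([np.cos(a),np.sin(a),0]);t=np.array([-np.sin(a),np.cos(a),0]);z=np.array([0,0,1])
    return np.array([r*e+y*t+h*z for r in(.068,.098) for y in(-.009,.009) for h in(-.005,.035)])
def cover(phi):
    v=np.array([-np.cos(phi),0,np.sin(phi)]);h=np.array([.062,0,0]);n=np.array([np.sin(phi),0,np.cos(phi)])
    return h,v,n
def hullc(p):
    h=cv2.convexHull(p.astype(np.float32));m=cv2.moments(h);return np.array([m["m10"]/m["m00"],m["m01"]/m["m00"]])
E
python3 - <<'E'
from model import *
import json
S,T=camera("side"),camera("top")
def s(x,y):return np.array([x/5+170-.4,y/5+125-.4])
def t(x,y):return np.array([x/5+200-.4,y/5+125-.4])
def f(p):
    R_=Rm(p[3]);W=lambda q:p[:3]+q@R_.T
    r=[]
    r+=list(proj(S,W(mark))[0]-s(192,305));r+=list(proj(T,W(mark))[0]-t(185,181))
    a=proj(S,W(rim));r+=[a[:,0].min()-s(275,0)[0],a[:,0].max()-s(408,0)[0],a[:,1].min()-s(0,140)[1]]
    a=proj(T,W(rim));r+=[a[:,0].min()-t(272,0)[0],a[:,0].max()-t(435,0)[0],a[:,1].max()-t(0,281)[1]]
    a=proj(S,W(lugbox(p[4])));r+=list(hullc(a)-[241.4,184.6])
    a=proj(T,W(lugbox(p[4])));r+=list(hullc(a)-[258,186]);r+=[(p[3]-.17)*50]
    return np.array(r)
o=least_squares(f,[.66,-.06,.18,.17,.9],loss="soft_l1");print(o.x,f(o.x))
p=o.x;np.save("fit.npy",p);R_=Rm(p[3]);W=lambda q:p[:3]+np.atleast_2d(q)@R_.T
print("lug",W(lugbox(p[4]).mean(0)),"mark",W(mark))
out=[]
for c,x0,y0,k in((S,170,125,0),(T,200,125,1)):
    im=cv2.resize(c["frame"][y0:y0+115,x0:x0+135,::-1],None,fx=5,fy=5).copy()
    def d(q,col):
        for u in proj(c,W(q)): cv2.circle(im,tuple(int(v) for v in (u-[x0,y0]+.4)*5),2,col,-1)
    d(rim,(255,255,0));d(mark,(0,0,255));d(lugbox(p[4]),(255,0,255))
    for phi,col in((1.2,(255,0,0)),(1.35,(0,255,255)),(1.5,(255,255,255))):
        h,v,n=cover(phi);d(np.array([h+v*.136+n*.012+np.array([0,y,0]) for y in(-.013,.013)]),col)
        d(h,(0,0,0))
    out.append(im)
cv2.imwrite("pics/ov.png",cv2.resize(np.vstack(out),(500,800))[:,:] if 0 else cv2.resize(np.hstack(out),(800,341)))
E
```

```text
[ 0.6507 -0.0704  0.1844  0.1689  0.9007] [-0.636  -0.0567 -0.4367  0.2732  1.1434  0.7414  0.425   3.436  -1.7188
  0.1167 -0.2632 -0.2263 -2.7253 -1.0686 -0.0549]
lug [[ 0.5901 -0.0127  0.1738]] mark [[0.6813 0.057  0.1603]]
```

View pics/ov.png

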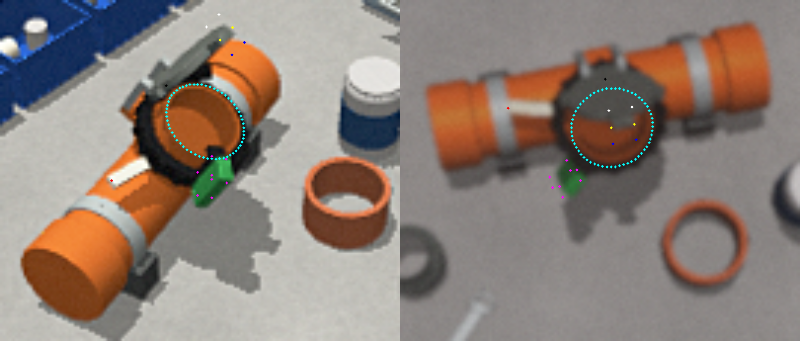

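The fit agrees with both views to within about a centimetre: cover about 1.35 rad, collar about 0.9. I'll keep the tool along the branch's axis, with x on mouth x, for the whole job.

```bash
cat > rel.py <<'E'
from model import *
p=np.load("fit.npy");RM=Rm(p[3])
RT=np.c_[RM[:,0],-RM[:,1],-RM[:,2]]
def tip2tcp(q): # mouth-frame tip centre -> world TCP
    return p[:3]+RM@(np.array(q)+[0,0,.025])
def rel(world,Rt=RT):
    o=get_obs();r=rot(o);d=r.inv().apply(world-np.array(o["eef_pos"]));w=(r.inv()*R.from_matrix(Rt)).as_rotvec();return d,w
E
python3 - <<'E'
from rel import *
for ph in(1.4,):
    h,v,n=cover(ph);C=h+.122*v+.012*n
    tip=C+[.011+.04,0,.04]; print("tip",tip,tip2tcp(tip),rel(tip2tcp(tip)))
    print("via",rel(np.array([.5,-.3,.5])),C,p[:3]+RM@C)
E
```

```text
tip [0.1041 0.     0.1623] [ 0.651  -0.0704  0.3986] (array([ 0.6057, -0.3264, -0.1423]), array([-0.0285,  0.5056,  0.1105]))
via (array([ 0.3968, -0.1478, -0.2437]), array([-0.0285,  0.5056,  0.1105])) [0.0531 0.     0.1223] [ 0.6381 -0.0726  0.317 ]
```

```bash
python3 -m jog '[0.1,-0.03,-0.2,0,0.1,0.02,1, 0.25,-0.1,-0.24,0,0.3,0.06,1, 0.4,-0.15,-0.24,-0.03,0.5,0.11,1, 0.4,-0.15,-0.24,-0.03,0.5,0.11,1, 0.4,-0.15,-0.24,-0.03,0.5,0.11,1, 0.4,-0.15,-0.24,-0.03,0.5,0.11,1, 0.4,-0.15,-0.24,-0.03,0.5,0.11,1, 0.606,-0.326,-0.2,-0.0285,0.5056,0.1105,1, 0.606,-0.326,-0.2,-0.0285,0.5056,0.1105,1, 0.606,-0.326,-0.2,-0.0285,0.5056,0.1105,1, 0.606,-0.326,-0.2,-0.0285,0.5056,0.1105,1, 0.606,-0.326,-0.2,-0.0285,0.5056,0.1105,1, 0.606,-0.326,-0.2,-0.0285,0.5056,0.1105,1, 0.606,-0.326,-0.2,-0.0285,0.5056,0.1105,1, 0.606,-0.326,-0.2,-0.0285,0.5056,0.1105,1]'
python3 - <<'E'
from rel import *
h,v,n=cover(1.4);C=h+.122*v+.012*n
print(rel(tip2tcp(C+[.051,0,.04])))
c=camera("side");w=camera("wrist");t=camera("top")
for n_,k in(("side",c),("wrist",w),("top",t)):
  for x in("cover_tab","lug","mark"): print(n_,x,[(np.round(a["xyz"],3).tolist(),round(a["confidence"],2),(RM.T@(np.array(a["xyz"])-p[:3])).round(3)) for a in spot_in(k,x)[:1]])
a=cv2.resize(c["frame"][80:250,150:330],(540,510));b=w["frame"]
cv2.imwrite("pics/s1.png",np.hstack([cv2.resize(a,(400,378)),cv2.resize(b,(400,300),).copy() if 0 else cv2.copyMakeBorder(cv2.resize(b,(400,300)),0,78,0,0,0)])[:,:,::-1])
E
```

```text
time_s: 3.38
eef_pos: [0.6509, -0.0721, 0.4563]
eef_rot: [-0.021, 0.965, 0.081, 0.249]
wrist_force: [-0.1, -1.0, 1.0]
opening: -0.0
grasp_force: 0.0
(array([-0.0276, -0.0017,  0.0507]), array([ 0.001 ,  0.0003, -0.001 ]))
side cover_tab [([0.657, -0.053, 0.28], 0.62, array([0.054, 0.016, 0.079]))]
side lug [([0.632, -0.019, 0.163], 0.7, array([-0.019,  0.054, -0.014]))]
side mark [([0.671, -0.04, 0.173], 0.85, array([ 0.016,  0.027, -0.022]))]
wrist cover_tab [([0.684, -0.066, 0.258], 0.65, array([ 0.065, -0.001,  0.049]))]
wrist lug [([0.702, -0.053, 0.178], 0.69, array([ 0.043,  0.008, -0.032]))]
wrist mark [([0.69, -0.055, 0.24], 0.58, array([0.063, 0.009, 0.029]))]
top cover_tab [([0.664, -0.036, 0.27], 0.49, array([0.058, 0.032, 0.066]))]
top lug [([0.643, -0.016, 0.169], 0.5, array([-0.006,  0.055, -0.014]))]
top mark [([0.67, -0.027, 0.173], 0.76, array([ 0.017,  0.04 , -0.023]))]
```

View pics/s1.png

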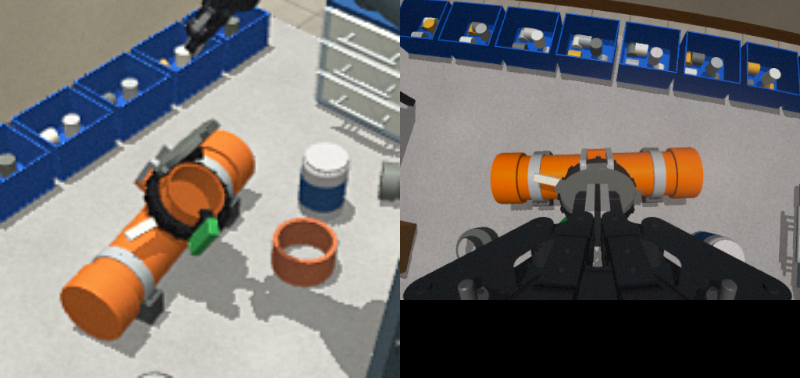

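The side view shows the gripper well clear, beyond and above the cover. The wrist view shows the run level, so the yaw is right, and the cover centred at (600,180) with its hinge at (598,150). Next I'll go down behind the cover and sweep it to about 0.15 rad.

```bash
python3 -m jog '[-0.011,0,0.05,0,0,0,1, -0.011,0,0.098,0,0,0,1, -0.035,0,0.098,0,0,0,1, -0.055,0,0.098,0,0,0,1, -0.067,0,0.098,0,0,0,1, -0.078,0,0.099,0,0,0,1, -0.090,0,0.102,0,0,0,1, -0.100,0,0.105,0,0,0,1, -0.111,0,0.110,0,0,0,1, -0.121,0,0.115,0,0,0,1, -0.130,0,0.122,0,0,0,1, -0.139,0,0.130,0,0,0,1, -0.147,0,0.138,0,0,0,1, -0.154,0,0.147,0,0,0,1, -0.160,0,0.157,0,0,0,1, -0.165,0,0.168,0,0,0,1, -0.168,0,0.176,0,0,0,1, -0.171,0,0.184,0,0,0,1]'
python3 - <<'E'
from rel import *
o=get_obs();print(RM.T@(np.array(o["eef_pos"])-p[:3])-[0,0,.025])
c=camera("side")
cv2.imwrite("pics/s2.png",cv2.resize(c["frame"][110:230,180:300],(600,600))[:,:,::-1])
E
```

```text
time_s: 6.22
eef_pos: [0.5919, -0.0806, 0.2118]
eef_rot: [-0.021, 0.965, 0.082, 0.249]
wrist_force: [-0.6, 0.3, 0.6]
opening: -0.002
grasp_force: 0.6
[-0.0389 -0.0002  0.0279]
```

View pics/s2.png

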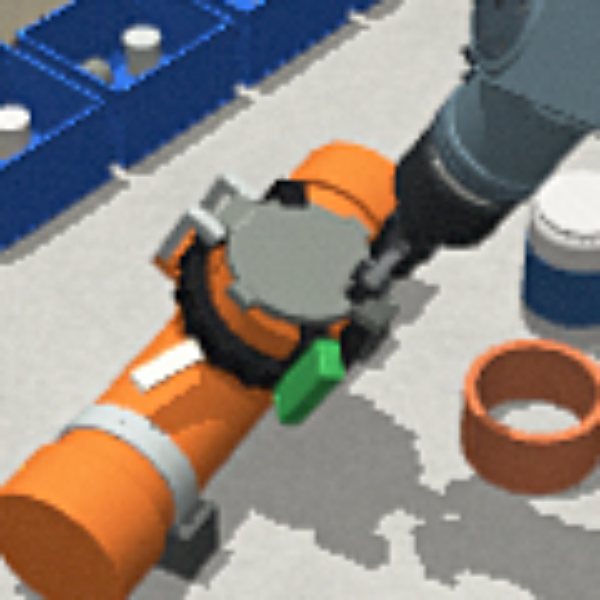

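The cover is nearly shut, with a small gap left under the tab and the fingers on it. I'll press it home in small steps.

```bash
python3 -m jog '[-0.001,0,0.006,0,0,0,1, -0.001,0,0.012,0,0,0,1, -0.001,0,0.016,0,0,0,1, -0.001,0,0.016,0,0,0,1]'
```

```text
time_s: 6.78
eef_pos: [0.5988, -0.0796, 0.1977]
eef_rot: [-0.021, 0.965, 0.082, 0.249]
wrist_force: [0.3, -0.2, 0.2]
opening: -0.002
grasp_force: 0.0
```

```bash
python3 -m jog '[0,0,0.002,0,0,0,1, 0,0,0.003,0,0,0,1, 0,0,0.003,0,0,0,1]'; python3 -m jog '[0,0,0.002,0,0,0,1, 0,0,0.003,0,0,0,1, 0,0,0.003,0,0,0,1]'
```

```text
time_s: 7.15
eef_pos: [0.6001, -0.0794, 0.1954]
eef_rot: [-0.021, 0.965, 0.082, 0.25]
wrist_force: [-0.3, 0.1, -0.1]
opening: -0.001
grasp_force: 0.1
time_s: 7.52
eef_pos: [0.6016, -0.0792, 0.1926]
eef_rot: [-0.021, 0.965, 0.082, 0.249]
wrist_force: [-0.4, -1.0, -0.8]
opening: 0.0
grasp_force: 0.0
```

```bash
python3 -m jog '[0,0,0.002,0,0,0,1, 0,0,0.003,0,0,0,1, 0,0,0.003,0,0,0,1]'; python3 -m jog '[0,0,0.002,0,0,0,1, 0,0,0.003,0,0,0,1, 0,0,0.003,0,0,0,1]'
python3 - <<'E'
from rel import *
c=camera("side")
a=cv2.resize(c["frame"][120:220,190:290],(500,500))
cv2.imwrite("pics/s3.png",a[:,:,::-1])
E
```

```text
time_s: 7.9
eef_pos: [0.6023, -0.0791, 0.1917]
eef_rot: [-0.021, 0.965, 0.083, 0.249]
wrist_force: [-22.2, -1.0, 20.7]
opening: -0.003
grasp_force: 14.6
time_s: 8.28
eef_pos: [0.6028, -0.0791, 0.1912]
eef_rot: [-0.021, 0.965, 0.084, 0.249]
wrist_force: [-52.0, -2.1, 48.1]
opening: 0.004
grasp_force: 33.5
```

View pics/s3.png

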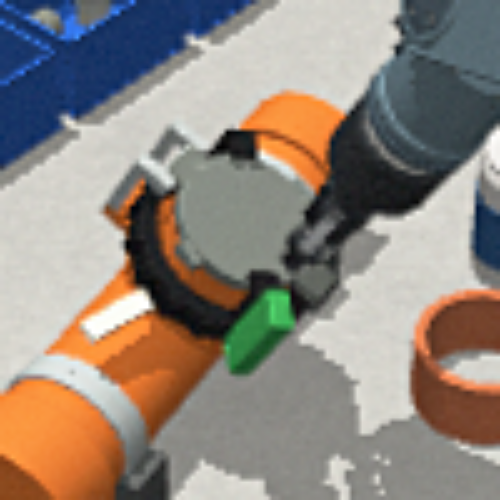

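The press met a hard stop at about 70 N, so the cover is flat. I'll back off and look at the collar with the wrist camera.

```bash
python3 -m jog '[0,0,-0.006,0,0,0,1, 0,0,-0.04,0,0,0,1, -0.04,0,-0.1,0,0,0,1, -0.1,0,-0.14,0,0,0,1, -0.13,0,-0.16,0,0,0,1, -0.13,0,-0.16,0,0,0,1, -0.13,0,-0.16,0,0,0,1]'
python3 - <<'E'
from rel import *
w=camera("wrist");save(w,"w1.png");s=camera("side");save(s,"side1.png")
np.savez("w1.npz",e=w["extrinsics"],m=w["mtx"],d=w["distortion"])
print(RM.T@(np.array([.6023,-.0791,.1917])-p[:3])-[0,0,.025])
for nm,c in(("wrist",w),("side",s)):
 im=c["frame"].astype(int)
 m=((im[:,:,1]>im[:,:,0]+35)&(im[:,:,1]>im[:,:,2]+35));m[:100]=0
 ys,xs=np.nonzero(m);print(nm,len(xs),xs.mean(),ys.mean(),xs.min(),xs.max(),ys.min(),ys.max())
 q=p.copy();q[:3]-=RM[:,2]*.006
 W=lambda k:q[:3]+np.atleast_2d(k)@RM.T
 print(hullc(proj(c,W(lugbox(q[4])))),"mark",proj(c,W(mark)))
 if nm=="wrist":
  a=c["frame"].copy()
  for g,col in((rim,(255,255,0)),(mark,(255,0,0)),(lugbox(q[4]),(255,0,255))):
   for u in proj(c,W(g)): cv2.circle(a,tuple(int(round(v)) for v in u),1,col,-1)
  cv2.imwrite("pics/w1o.png",cv2.resize(a,(768,576))[:,:,::-1])
E
```

```text
time_s: 9.2
eef_pos: [0.4163, -0.1114, 0.265]
eef_rot: [-0.02, 0.965, 0.081, 0.25]
wrist_force: [1.1, -0.2, 0.4]
opening: -0.004
grasp_force: 0.0
[-0.0395 -0.0004  0.0053]<stdin>:8: RuntimeWarning: Mean of empty slice.
  ret = ret.dtype.type(ret / rcount)
Traceback (most recent call last):
ValueError: zero-size array to reduction operation minimum which has no identity
```

```bash
cat > g.py <<'E'
from rel import *
def green(c):
    im=c["frame"].astype(int);m=((im[:,:,1]>im[:,:,0]+35)&(im[:,:,1]>im[:,:,2]+35)).astype(np.uint8)
    n,l,st,ce=cv2.connectedComponentsWithStats(m);return [(st[i].tolist(),ce[i].round(1).tolist()) for i in range(1,n) if st[i][4]>25]
def white(c):
    im=c["frame"].astype(int);m=((im.min(2)>170)&(im.max(2)-im.min(2)<45)).astype(np.uint8)
    n,l,st,ce=cv2.connectedComponentsWithStats(m);return [(st[i].tolist(),ce[i].round(1).tolist()) for i in range(1,n) if 30<st[i][4]<3000]
E
python3 - <<'E'
from g import *
q=p.copy();q[:3]-=RM[:,2]*.006
W=lambda k:q[:3]+np.atleast_2d(k)@RM.T
for nm in("wrist","side"):
 c=camera(nm);a=proj(c,W(lugbox(q[4])))
 print(nm,green(c),hullc(a),a.min(0),a.max(0),"mark",proj(c,W(mark)),"rim",proj(c,W(rim)).min(0),proj(c,W(rim)).max(0))
 if nm=="wrist":print(np.array(c["extrinsics"]))
E
```

```text
wrist [([170, 37, 35, 38, 722], [186.9, 55.8])] [175.8444  52.0274] [151.4918  28.2174] [199.9934  73.5221] mark [[137.3049 -19.0052]] rim [196.8595 -61.4774] [305.255   55.9289]
[[ 0.1693  0.9637 -0.2064  0.4245]
 [-0.9856  0.1653 -0.0363 -0.1107]
 [-0.0009  0.2095  0.9778  0.403 ]
 [ 0.      0.      0.      1.    ]]
side [([235, 178, 14, 16, 134], [241.3, 185.4])] [240.405  185.1615] [235.5097 178.1147] [245.3391 192.1514] mark [[206.758  186.3194]] rim [225.0815 153.8812] [251.209  179.0112]
```

```bash
python3 -m jog '[0.05,0,0,0,0,0,1, 0.085,0,0,0,0,0,1, 0.085,0,0,0,0,0,1, 0.085,0,0,0,0,0,1]'
python3 - <<'E'
from g import *
q=p.copy();q[:3]-=RM[:,2]*.006
W=lambda k:q[:3]+np.atleast_2d(k)@RM.T
c=camera("wrist");a=c["frame"].copy()
import pickle;pickle.dump(c,open("w2.pkl","wb"))
for g,col in((rim,(0,255,255)),(mark,(255,0,0)),(lugbox(q[4]),(255,0,255))):
  for u in proj(c,W(g)): cv2.circle(a,tuple(int(round(v)) for v in u),1,col,-1)
print(green(c),white(c),proj(c,W(mark)))
cv2.imwrite("pics/w2o.png",cv2.resize(a,(768,576))[:,:,::-1])
E
```

```text
time_s: 9.9
eef_pos: [0.4888, -0.0974, 0.3041]
eef_rot: [-0.022, 0.965, 0.082, 0.248]
wrist_force: [-0.2, -0.2, -0.0]
opening: 0.0
grasp_force: 0.0
[([177, 135, 34, 34, 622], [193.4, 151.5])] [([140, 57, 52, 34, 904], [161.3, 72.6]), ([349, 58, 20, 28, 405], [358.8, 71.1]), ([38, 257, 90, 90, 911], [84.3, 300.1]), ([27, 340, 12, 9, 31], [32.1, 343.6])] [[143.9298  63.0719]]
```

View pics/w2o.png

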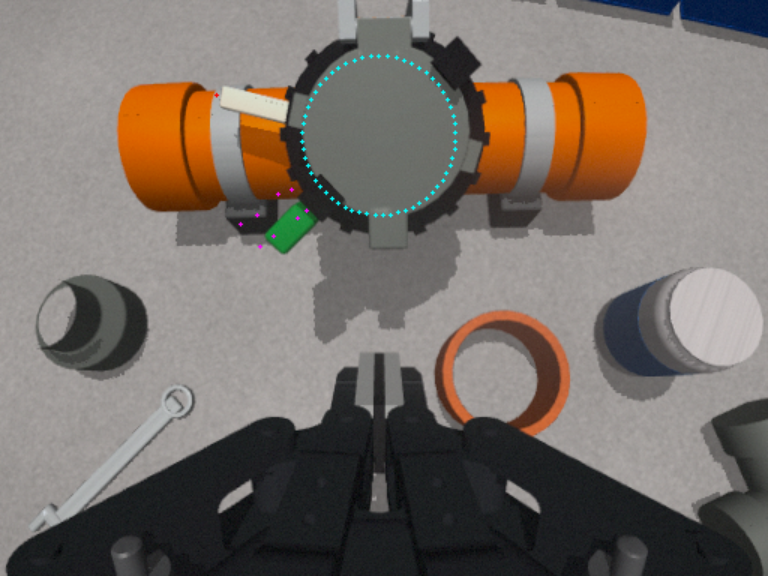

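The wrist view shows the cover shut, centred at (385,133) with its tab end at (388,247). The mark's outer end is at (221,97) and the fin at (290,226), at a larger angle than my model had. Refitting from this view.

```bash
python3 - <<'E'
from g import *
import pickle
c=pickle.load(open("w2.pkl","rb"));S=camera("side")
disc=rim*[1.06,1.06,1]+[0,0,.012]
tab=np.array([[-.074,.013,.012],[-.074,-.013,.012]])
k=1/1.5
def f(x):
    R_=Rm(x[3]);W=lambda q:x[:3]+np.atleast_2d(q)@R_.T
    r=list(proj(c,W(mark))[0]-np.array([221,97])*k)
    r+=list((proj(c,W(tab))-np.array([[370,247],[407,247]])*k).ravel())
    a=proj(c,W(disc));r+=[a[:,0].min()-300*k,a[:,0].max()-468*k]
    b=lugbox(x[4])
    a=proj(c,W(b));r+=list(hullc(a)-[193.4,151.5])+list(a.min(0)-[176.5,134.5])+list(a.max(0)-[211,169])
    a=proj(S,W(b));r+=list((hullc(a)-[241.3,185.4]))
    r+=list(proj(S,W(mark))[0]-[208,185.6])
    return np.array(r)
q=p.copy();q[4]=1.0
o=least_squares(f,q,loss="soft_l1");print(p,o.x,f(o.x));x=o.x
np.save("fit2.npy",x)
E
```

```text
[ 0.6507 -0.0704  0.1844  0.1689  0.9007] [ 0.6588 -0.0729  0.1753  0.2059  0.9923] [-0.4377  0.3481 -0.8506  1.0516 -0.0864  0.1928  1.0023 -0.3518  1.1127
 -1.7748 -2.5261 -4.2578  3.7198  0.9849  1.4718 -0.4325 -0.8623  1.1254]
```

```bash
cat > way.py <<'E'
from g import *
x=np.load("fit2.npy");R2=Rm(x[3])
def tipc(c,extra=0,h=.005):
    a=1.3+c;e=np.array([np.cos(a),np.sin(a),0]);t=np.array([-np.sin(a),np.cos(a),0])
    return .085*e+(.009+abs(t[0])*.011+abs(t[1])*.0145+extra)*t+[0,0,h]
def d(tip):
    return rel(x[:3]+R2@(np.array(tip)+[0,0,.025]))[0]
E
python3 - <<'E'
from way import *
print("above",d(tipc(1.05,.012,.07)),"down",d(tipc(1.05,.012)))
for c in np.arange(1.0,-.01,-.1):print(round(c,2),d(tipc(c)))
E
```

```text
above [-0.0002 -0.0243  0.1007] down [-0.0001 -0.0253  0.1657]
1.0 [ 0.0103 -0.0381  0.1655]
0.9 [ 0.0153 -0.046   0.1654]
0.8 [ 0.0213 -0.0533  0.1652]
0.7 [ 0.0281 -0.0601  0.1651]
0.6 [ 0.0358 -0.0661  0.165 ]
0.5 [ 0.0442 -0.0713  0.1649]
0.4 [ 0.0532 -0.0755  0.1648]
0.3 [ 0.0628 -0.0787  0.1648]
0.2 [ 0.0707 -0.0809  0.1647]
0.1 [ 0.078  -0.0824  0.1647]
0.0 [ 0.0856 -0.0833  0.1647]
```

```bash
python3 -m jog '[-0.003,-0.024,0.05,0,0,0,1, -0.003,-0.025,0.1,0,0,0,1, -0.003,-0.025,0.135,0,0,0,1, -0.003,-0.025,0.165,0,0,0,1, -0.003,-0.025,0.165,0,0,0,1]'
```

```text
time_s: 10.62
eef_pos: [0.5594, -0.06, 0.157]
eef_rot: [-0.023, 0.965, 0.081, 0.247]
wrist_force: [-0.2, 0.0, 0.2]
opening: 0.0
grasp_force: 0.0
```

```bash
python3 -m jog '[0.007,-0.007,0,0,0,0,1, 0.013,-0.013,0,0,0,0,1, 0.018,-0.021,0,0,0,0,1, 0.024,-0.028,0,0,0,0,1, 0.031,-0.035,0,0,0,0,1, 0.039,-0.041,0,0,0,0,1, 0.047,-0.046,0,0,0,0,1, 0.056,-0.0505,0,0,0,0,1, 0.056,-0.0505,0,0,0,0,1]'
python3 - <<'E'
from way import *
for n in("wrist","side","top"):
    c=camera(n);print(n,green(c))
    for t in(1.0,.7,.5,.4,.3,.2,.1,0):
        a=proj(c,x[:3]+lugbox(t)@R2.T);print(t,hullc(a),a.min(0),a.max(0))
E
```

```text
time_s: 11.75
eef_pos: [0.6014, -0.0016, 0.1872]
eef_rot: [-0.022, 0.965, 0.082, 0.25]
wrist_force: [0.2, 0.0, 0.1]
opening: -0.003
grasp_force: 0.0
wrist [([208, 178, 77, 87, 5167], [245.9, 223.1])]
1.0 [288.8707 304.9319] [254.712  252.9825] [330.661  354.4881]
0.7 [260.8746 271.4986] [223.7089 223.5753] [302.7132 317.0542]
0.5 [248.1023 243.366 ] [209.8136 200.6103] [289.2505 283.9014]
0.4 [244.7838 227.5087] [205.9005 188.3838] [284.4155 264.948 ]
0.3 [243.1404 210.8759] [204.2817 175.8101] [280.9967 244.5006]
0.2 [243.2363 193.6083] [205.1515 160.9811] [282.0999 224.9041]
0.1 [245.1472 175.8561] [204.2488 142.1404] [286.4725 209.0949]
0 [248.9276 157.7862] [205.5557 123.128 ] [292.6869 192.742 ]
side [([221, 172, 15, 18, 105], [228.2, 180.6])]
1.0 [242.9398 184.9822] [237.4867 178.1711] [248.4417 191.739 ]
0.7 [236.2885 183.463 ] [230.7966 176.1765] [241.7177 190.6931]
0.5 [231.9405 181.4131] [225.7893 174.0452] [238.0381 188.7311]
0.4 [229.8655 180.104 ] [223.4426 172.7699] [236.2417 187.3939]
0.3 [227.8881 178.623 ] [221.2369 171.3725] [234.5006 185.8367]
0.2 [225.9926 176.9541] [219.1973 169.8684] [232.834  184.0764]
0.1 [224.2767 175.1801] [217.3469 168.274 ] [231.2602 182.1326]
0 [222.7216 173.2891] [215.7064 166.6069] [229.7965 180.027 ]
top [([246, 170, 9, 10, 65], [249.8, 174.3])]
1.0 [258.2733 185.0422] [253.2186 178.7245] [263.4279 191.343 ]
0.7 [253.5957 180.5166] [248.2724 174.5243] [259.0409 186.4911]
0.5 [251.3597 176.7897] [246.0751 171.2406] [256.7765 182.321 ]
0.4 [250.5726 174.7549] [245.3469 169.5002] [255.8796 180.0106]
0.3 [250.0109 172.6401] [244.8786 167.7169] [255.153  177.5788]
0.2 [249.6361 170.476 ] [244.6764 165.9084] [254.6048 175.0492]
0.1 [249.4886 168.2723] [244.7442 164.0931] [254.2412 172.4465]
0 [249.5711 166.0513] [244.6689 161.8151] [254.5258 170.261 ]
```

All three views put the collar at about 0.38 rad, as commanded. I'll push on to about 0.1.

```bash
python3 -m jog '[0.005,-0.002,0,0,0,0,1, 0.0096,-0.0032,0,0,0,0,1, 0.0135,-0.0045,0,0,0,0,1, 0.0175,-0.0054,0,0,0,0,1, 0.021,-0.0062,0,0,0,0,1, 0.0248,-0.0069,0,0,0,0,1, 0.0248,-0.0069,0,0,0,0,1]'
python3 -m jog '[-0.02,0.006,0,0,0,0,1, -0.03,0.006,-0.04,0,0,0,1, -0.06,0.03,-0.1,0,0,0,1, -0.08,0.06,-0.15,0,0,0,1, -0.08,0.06,-0.15,0,0,0,1]'
python3 - <<'E'
from way import *
import pickle
for n in("wrist","side","top"):
    c=camera(n);print(n,green(c))
    if n=="wrist":
        print(white(c),proj(c,x[:3]+mark@R2.T));save(c,"w3.png");pickle.dump(c,open("w3.pkl","wb"))
    for t in(.2,.1,0,-.1):
        a=proj(c,x[:3]+lugbox(t)@R2.T);print(t,hullc(a),a.min(0),a.max(0))
cv2.imwrite("pics/w3b.png",cv2.resize(cv2.imread("pics/w3.png"),(768,576)))
E
```

```text
time_s: 12.78
eef_pos: [0.6215, 0.0081, 0.1992]
eef_rot: [-0.021, 0.965, 0.082, 0.25]
wrist_force: [-2.2, -0.6, -2.1]
opening: -0.001
grasp_force: 1.0
time_s: 13.4
eef_pos: [0.4913, -0.0781, 0.296]
eef_rot: [-0.018, 0.964, 0.08, 0.253]
wrist_force: [1.2, -0.3, -0.1]
opening: -0.002
grasp_force: 0.0
wrist [([162, 64, 37, 25, 756], [180.0, 75.9])]
[([243, 0, 14, 27, 279], [249.3, 12.2]), ([151, 59, 30, 38, 442], [158.9, 79.4]), ([363, 59, 21, 30, 454], [373.2, 73.6]), ([465, 182, 47, 67, 2569], [490.4, 214.1]), ([56, 264, 80, 75, 890], [98.5, 300.7])] [[158.6482  66.983 ]]
0.2 [182.7578  87.5702] [161.8336  75.4385] [203.6276  99.6432]
0.1 [183.1163  77.879 ] [161.6604  63.2684] [204.901   92.4127]
0 [184.4244  68.1971] [161.9689  51.1881] [206.8972  85.1102]
-0.1 [186.6885  58.6302] [163.4756  39.3379] [209.594   77.8108]
side [([215, 168, 16, 17, 103], [222.6, 175.8])]
0.2 [225.9926 176.9541] [219.1973 169.8684] [232.834  184.0764]
0.1 [224.2767 175.1801] [217.3469 168.274 ] [231.2602 182.1326]
0 [222.7216 173.2891] [215.7064 166.6069] [229.7965 180.027 ]
-0.1 [221.3443 171.3026] [214.2937 164.8854] [228.459  177.7836]
top [([246, 164, 8, 9, 60], [249.2, 168.0])]
0.2 [249.6361 170.476 ] [244.6764 165.9084] [254.6048 175.0492]
0.1 [249.4886 168.2723] [244.7442 164.0931] [254.2412 172.4465]
0 [249.5711 166.0513] [244.6689 161.8151] [254.5258 170.261 ]
-0.1 [249.8839 163.8356] [244.7823 159.2385] [255.0463 168.4069]
```

View pics/w3b.png

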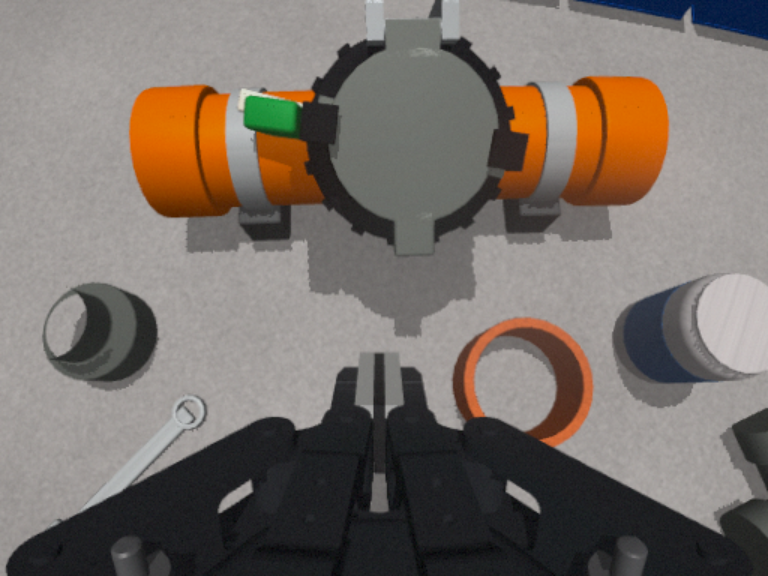

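The lug is almost over the mark. The fin is at (272,115) and the mark's end peeks out at (241,92), which leaves about 0.08 rad to go. One more push for that remainder.

```bash
python3 - <<'E'
from way import *
print(d(tipc(.1,.02,.06)),d(tipc(.1,.02)),d(tipc(.1)),d(tipc(.015)))
E
```

```text
[ 0.0582 -0.0628  0.0956] [ 0.0581 -0.0638  0.1506] [ 0.0779 -0.0611  0.1507] [ 0.0844 -0.0619  0.1507]
```

```bash
python3 -m jog '[0.03,-0.035,0.05,0,0,0,1, 0.058,-0.063,0.096,0,0,0,1, 0.058,-0.063,0.12,0,0,0,1, 0.058,-0.063,0.15,0,0,0,1, 0.068,-0.062,0.15,0,0,0,1, 0.074,-0.061,0.15,0,0,0,1, 0.078,-0.061,0.15,0,0,0,1, 0.081,-0.0615,0.15,0,0,0,1, 0.0845,-0.062,0.15,0,0,0,1, 0.0845,-0.062,0.15,0,0,0,1, 0.0845,-0.062,0.15,0,0,0,1]'
python3 -m jog '[-0.02,0,0,0,0,0,1, -0.03,0,-0.04,0,0,0,1, -0.06,0.03,-0.1,0,0,0,1, -0.085,0.06,-0.15,0,0,0,1, -0.085,0.06,-0.15,0,0,0,1]'
python3 - <<'E'
from way import *
for n in("wrist","side","top"):
    c=camera(n);print(n,green(c))
    for t in(.1,0,-.1):
        a=proj(c,x[:3]+lugbox(t)@R2.T);print(t,hullc(a),a.min(0),a.max(0))
    if n=="wrist":print(white(c),proj(c,x[:3]+mark@R2.T));save(c,"w4.png")
E
```

```text
time_s: 14.92
eef_pos: [0.6246, 0.0104, 0.2012]
eef_rot: [-0.021, 0.965, 0.082, 0.249]
wrist_force: [-4.2, -1.2, 0.3]
opening: -0.005
grasp_force: 1.4
time_s: 15.55
eef_pos: [0.49, -0.0759, 0.2948]
eef_rot: [-0.019, 0.964, 0.08, 0.252]
wrist_force: [0.3, 0.1, -0.0]
opening: -0.0
grasp_force: 0.0
wrist [([165, 56, 38, 27, 772], [183.1, 69.0])]
0.1 [185.6618  75.8129] [164.2334  61.0242] [207.3753  90.5431]
0 [186.9919  66.0772] [164.5612  48.8709] [209.3898  83.2025]
-0.1 [189.2814  56.4571] [166.0926  36.9485] [212.1074  75.8648]
[([247, 0, 13, 24, 253], [252.3, 11.3]), ([153, 57, 19, 38, 457], [160.6, 79.0]), ([365, 58, 21, 29, 451], [375.8, 71.6]), ([468, 181, 44, 66, 2400], [492.1, 212.6]), ([58, 263, 79, 75, 877], [100.2, 299.6])] [[160.712   65.1579]]
side [([215, 168, 16, 16, 103], [221.9, 175.0])]
0.1 [224.2767 175.1801] [217.3469 168.274 ] [231.2602 182.1326]
0 [222.7216 173.2891] [215.7064 166.6069] [229.7965 180.027 ]
-0.1 [221.3443 171.3026] [214.2937 164.8854] [228.459  177.7836]
top [([246, 163, 8, 8, 55], [249.0, 166.8])]
0.1 [249.4886 168.2723] [244.7442 164.0931] [254.2412 172.4465]
0 [249.5711 166.0513] [244.6689 161.8151] [254.5258 170.261 ]
-0.1 [249.8839 163.8356] [244.7823 159.2385] [255.0463 168.4069]
```

The collar now reads about +0.03 to 0.04, which is in tolerance. A small extra nudge will centre it.

```bash
python3 - <<'E'
from way import *
print(d(tipc(.0,.02,.06)),d(tipc(.0,.02)),d(tipc(-.02)))
E
```

```text
[ 0.0668 -0.064   0.0956] [ 0.0667 -0.065   0.1506] [ 0.0877 -0.0604  0.1508]
```

```bash
python3 -m jog '[0.03,-0.035,0.05,0,0,0,1, 0.064,-0.063,0.096,0,0,0,1, 0.064,-0.063,0.12,0,0,0,1, 0.064,-0.063,0.15,0,0,0,1, 0.072,-0.061,0.15,0,0,0,1, 0.080,-0.061,0.15,0,0,0,1, 0.084,-0.061,0.15,0,0,0,1, 0.086,-0.0605,0.15,0,0,0,1, 0.0875,-0.0605,0.15,0,0,0,1, 0.0875,-0.0605,0.15,0,0,0,1, 0.0875,-0.0605,0.15,0,0,0,1]'
python3 -m jog '[-0.02,0,0,0,0,0,1, -0.03,0,-0.04,0,0,0,1, -0.06,0.03,-0.1,0,0,0,1, -0.085,0.06,-0.15,0,0,0,1, -0.085,0.06,-0.15,0,0,0,1]'
python3 - <<'E'
from way import *
for n in("wrist","side","top"):
    c=camera(n);print(n,green(c))
    for t in(.1,0,-.1): print(t,hullc(proj(c,x[:3]+lugbox(t)@R2.T)))
    if n!="wrist":
        for k in("can_c","coupling_c","reducer_c"):print(k,[np.round(a["xyz"],3).tolist() for a in spot_in(c,k)[:1]])
E
```

```text
time_s: 17.08
eef_pos: [0.6267, 0.0112, 0.2025]
eef_rot: [-0.021, 0.965, 0.082, 0.25]
wrist_force: [-4.4, -0.6, 0.4]
opening: 0.001
grasp_force: 1.6
time_s: 17.7
eef_pos: [0.4921, -0.0754, 0.296]
eef_rot: [-0.018, 0.964, 0.08, 0.252]
wrist_force: [0.6, -1.3, -0.3]
opening: 0.0
grasp_force: 0.0
wrist [([166, 56, 37, 27, 773], [183.8, 69.2])]
0.1 [185.8648  78.8211]
0 [187.1899  69.1203]
-0.1 [189.4729  59.5337]
side [([214, 167, 16, 16, 102], [221.5, 174.3])]
0.1 [224.2767 175.1801]
0 [222.7216 173.2891]
-0.1 [221.3443 171.3026]
can_c [[0.57, -0.31, 0.066]]
coupling_c [[0.524, -0.193, 0.037]]
reducer_c [[0.485, 0.211, 0.048]]
top [([246, 162, 8, 9, 57], [249.0, 166.3])]
0.1 [249.4886 168.2723]
0 [249.5711 166.0513]
-0.1 [249.8839 163.8356]
can_c [[0.586, -0.33, 0.121]]
coupling_c [[0.453, -0.457, 0.058]]
reducer_c [[0.498, 0.183, 0.049]]
```

The collar now reads about 0 to 0.02 rad. The cover is shut, the bystanders haven't moved and the arm is clear, so I'm handing in.

```bash
python3 -c "
from bench import hand_in
print(hand_in())"
```

```text
the job is handed in; nothing more can be done
None
```

I handed the job in with the cover pressed shut against its stop and the lug about 0–0.02 rad from the white mark by the camera fit. The arm was clear and I saw no sign that the bystanders had moved, though `hand_in()` returned no verdict.

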